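# Press a bush home with the ratchet clamp, then unlock the clamp

### The arm

A 7-joint arm with a two-finger parallel gripper is mounted at the origin on the work surface. World frame = base frame: x ahead of the robot, y to its left, z up, the work surface at z = 0. Lengths are in mm, angles in rad, forces in N, time in s.
With the tool pointing down it reaches from about 400 to 875 mm from the base axis. Payload 4.4 kg.
Tool frame: the origin (TCP) lies on the centre line of the jaws, within the pads' length; the fingertips stand 19 mm ahead of it and the grasp point (between the pads) is the TCP; z points along the fingers, y is the line along which they close (so a half turn about z gives the same grasp; the last joint's range is limited). The gripper opens to 85 mm and grips with 20 to 120 N. Pads are 22 mm wide; open, the fingers measure 114 mm over their backs; the gripper's body (76 mm by 85 mm) begins 54 mm behind the grasp point. The pads swing forward as they close: fully open they stand 13 mm farther back than shut.
Start: joints at [1.102, 0.628, 0.038, 1.517, -0.027, 0.996, -0.02], TCP at [254.825, -597.982, 250.313] pointing down, gripper open.
Joint ranges: [-3.06, 3.06], [-0.37, 2.12], [-1.25, 1.32], [0.18, 2.47], [-1.1, 4.24], [0.23, 1.98], [-2.94, 2.94]. Speed limits (rad/s): [2.57, 2.57, 3.14, 3.14, 3.14, 3.14, 3.14].

### API

Orientations are given as [roll, pitch, yaw] about the fixed x, y, z axes, in that order (R = Rz(yaw) Ry(pitch) Rx(roll)).
In Python, from cell import ctrl, viewer, silhouettes gives the robot as it stands.
- The arm moves only by the shell command python3 -m creep 'ROWS'. ROWS is JSON, a list of rows, each an object with "jaw": the gripper command: -1 is shut, 1 is fully open, values between are in proportion; "xyz": the shift along the tool's x, y, z in mm, a list of three; "angular": the turn, a rotation vector about the tool's x, y, z in rad, a list of three. In form: [{"jaw": jaw, "xyz": [tx, ty, tz], "angular": [rx, ry, rz]}, ...]. A call has 1 to 12 rows; each row is the pose to reach, as a shift and turn from the pose commanded when the call began, along the tool's axes at that moment; what a row does not reach only later rows make up. A row lasts 1/8 s, in which the tool goes at most 62.5 mm and 10.7 degrees, less where a joint would pass 70% of its speed; a pose out of reach is approached as far as the arm can. A call with a gripper value outside its range is refused whole. The fingers move at their own pace and stop on an object; the grip force is fixed at half the most. Time passes only in rows, so rows that repeat a pose let the fingers close. It gives the time, the measured TCP pose, the force, the opening and the grip force at its end, in the units of the state.
- ctrl.read_state(): the state, without advancing time (a new reading comes with each control period).
- viewer.get_image(name): name is "scene" or "top" or "wrist"; returns (picture, depth): 420x560x3 uint8, red, green, blue; 420x560 float32, mm along the optical axis (not along the pixel's ray), 0 where there is no reading.
- viewer.camera_model(name): a dict with "fx", "fy", "cx", "cy" (pixels), "T" (4x4, takes a point from camera to world coordinates). Camera axes: x right, y down, z forward; pixel columns grow to the right and rows downward; lengths in mm; the calibration is good to about 2 mm. A picture is of the moment at which its call begins: read the wrist's pose just before it. camera_model takes no time and is no camera call; for the wrist camera it gives the pose at the moment of the call.
- ctrl.finish_job(): hands the job in; it is judged then, once.
Trained networks look in the newest picture that a camera, given by its name, has taken for a name from the list of things; names that differ only in an ending like _2 or _b are one class to them, and where a whole thing is asked for, a point or a joint stands for the part that bears it (a point fixed in the world has none). Each returns a list of dicts, best first, with "score" (0 to 1); they miss things now and then, are a little off and sometimes report something else, mostly with a low value. They report only what shows in the picture. A call takes as long as a camera call.
- silhouettes(camera, target): "pixels" (420x560 bool, what is visible of it) and "xy" ([column, row] in pixels, amid what is visible of it).
The state is a dict: "clock": time; "qpos": joint angles; "qd": joint speeds; "tau": joint torques, N m; "eef_pos": TCP position; "tool_rot": TCP orientation; "force": force on the tool from outside, world axes, zero at the start; "torque": the same for the moment, N m; "width": finger opening in mm; "gripper_force": force on a finger pad.
Only numpy, scipy, OpenCV 4.12 (cv2) and the standard library are available. Lean on these libraries where they do the work, as an engineer would, in place of code of your own. Each camera call takes 0.05 s, during which the arm holds its last target. There are 200 camera calls.

### The job

Squeeze the handles of the bench clamp together until the flanged bush is pressed fully home in its housing and the ratchet has caught with the nose still pressing firmly on the bush, but do not crush it with needless further teeth; take your hand off for a moment to see that the clamp holds by itself. Then press the moving handle down at its thumb rest to free the ratchet and let it swing fully open, with the bush still home. Be gentle with the handle (about 15 N is enough, 40 N is too much) and leave everything else on the bench where it is.

Things in the scene. Friction and masses are not known exactly. Their poses are not given: they have to be found in the camera images.
- pivot (a point): pivot axis of a level steel scissor clamp, 275 mm long, on a post with a grey foot plate (130 x 110 x 12 mm) bolted to the bench; 62 mm above the bench, mid-height of the arms. Axes of the clamp frame: -x from pivot to the two handles (roughly at the robot), +x to the jaws, +y to the moving handle's side, z up
- fixed_grip (a point): point on the centre line of the fixed handle's shank (bar 8 mm wide, 12 mm high), 122 mm from the pivot; the shank is parallel to the clamp's x, 12 mm to the -y side, and bolted down. A finger loop (55 x 37 mm) at its end, centred 187 mm from the pivot
- moving_grip (a point): point on the centre line of the moving handle's shank (8 mm wide, 12 mm high, 16 to 165 mm from the pivot), 122 mm from the pivot: push or pinch here. The shank is turned (0.27 - lever) rad clockwise (from above) from the clamp's x. Over both shanks here: 60 mm open, 28 mm at the stop. Free below (56 mm) and on the outside. Closing takes up to about 15 N
- thumb_rest (a point): centre of the top face of the ribbed thumb rest (24 mm along the handle, 18 mm across) on the moving handle, 151 mm from the pivot, 69 mm above the bench; a finger loop follows behind it. Pressed here, the handle yields downward on a spring from about 4 N on; the ratchet is free about 5 to 6 mm down (8 to 14 N); hard stop at 7.5 mm. Let go, it springs up; half pressed, it slips only a tooth or two
- pawl_tip (a point): lower edge of the spring pawl, 50 mm above the bench, between the shanks 90 mm from the pivot. The handle's upward rack teeth catch on it; it lifts as they pass. Pressing the handle down frees them. If the handle comes up with the rack still under the pawl it catches on the next tooth: keep it pressed while it swings, or is led, outward until lever is below 0.05
- lever (a joint): angle of the moving handle about the pivot, rad: 0 = open (a spring drives it there, 2 to 6 N at the grip), grows as the handles close, 0.27 = stop. The ratchet holds it at 0.080, 0.136, 0.191 or 0.247: go just past and ease off. The next tooth's ramp resists from about 0.01 past, then the handle jumps on
- housing_face (a point): centre of the bore in the front face (looking to clamp -y) of the aluminium housing (38 x 32 x 66 mm) in the jaws, 50 mm from the pivot on +x, 62 mm above the bench. The housing stands up to 1.7 mm nearer or farther along y from case to case, so the lever angle at which the bush comes home differs (0.13 to 0.21)
- bush (a joint): how far the brass flanged bush (flange 18 mm across, 3 mm thick, axis level along the clamp's y) is pressed into the housing, m: 0 to 0.001 at the start, 0.005 = home, flange flat on the housing. It slides stiffly (about 4 N) and stays where it is left
- nose (a joint): how far the spring-loaded round steel nose (14 mm) on the moving jaw is pushed back by the bush, m: 0 = free, 0.008 = stop; 3.5 N per mm. About 0.001 while the bush slides; once it is home, grows 0.05 m per rad of lever (2.8 mm a tooth). Locked firmly: 0.001 to 0.004, as the first tooth at which it exceeds 0.001 after home gives; above 0.0052 the bush is crushed
- handle: the moving handle (shank, ratchet rack, thumb rest, loop; 100 g); its origin is on the pivot axis at bench height
- spare_bush_mid (a point): bystander: loose plain brass bush, 22 mm across and 22 mm high, standing beside the clamp on the bench; point at its centre
- hex_nut: bystander: loose steel nut, 30 mm across, 12 mm high, lying beside the clamp; origin under its centre
- screwdriver: bystander: screwdriver with orange handle lying on the bench to the left
- spanner: bystander: steel spanner lying on the bench to the right
- tin: bystander: aluminium tin, 70 mm across, 70 mm high, on the left
- oil: bystander: white bottle, 50 mm across, 110 mm high, on the right
- shaft: bystander: steel motor shaft, 24 mm thick, 150 mm long, lying on the left

How it is judged:
By the outcome, as a careful person would: the job done as asked, in the order asked, and still so for the second after the job is handed in, with the robot touching nothing.
It also fails if it takes over 72 s, if anything falls off the work surface, if the arm or the gripper's body presses on something with over 40 N, if the wrist force passes 120 N, or if a joint passes its speed limit or range.

## Working session

There is one attempt and no reset: what is moved stays moved. The work goes in short steps, Python scripts to look and compute and a shell command to move; the robot and the scene stay as the last step left them, time stands still between calls to the robot, and variables do not carry over. Pictures are saved under pics/ and viewed, at most 12 in all, crops included, and the job is handed in when it is done.

```bash
mkdir -p pics
cat > h.py <<'E'
import numpy as np,cv2
from cell import ctrl,viewer,silhouettes
def w(cam,u,v,d=None,z=None,m=None):
    m=m or viewer.camera_model(cam);T=np.array(m["T"])
    r=np.array([(u-m["cx"])/m["fx"],(v-m["cy"])/m["fy"],1.])
    R=T[:3,:3]@r
    if z is not None: d=(z-T[2,3])/R[2]
    return T[:3,3]+R*d
E
python3 - <<'E'
from h import *
s=ctrl.read_state();print({k:np.round(v,3) for k,v in s.items()})
for c in("top","scene"):
    p,d=viewer.get_image(c);cv2.imwrite(f"pics/{c}0.png",p[:,:,::-1])
    np.save(f"{c}0.npy",d)
    for n in("pivot","fixed_grip","moving_grip","thumb_rest","housing_face","pawl_tip","spare_bush_mid","hex_nut","handle","tin","oil"):
        for r in silhouettes(c,n)[:1]:
            u,v=r["xy"];dd=d[int(v),int(u)]
            print(c,n,round(r["score"],2),np.round([u,v]),r["pixels"].sum(),np.round(w(c,u,v,dd)))
E
```

```text
{'clock': np.float64(0.0), 'qpos': array([ 1.102,  0.629,  0.038,  1.518, -0.027,  0.996, -0.02 ]), 'qd': array([ 0.001,  0.   , -0.003,  0.002, -0.   , -0.001, -0.001]), 'tau': array([ 1.0000e-03, -5.6339e+01,  1.2270e+00, -1.9344e+01,  1.1000e-02,
        1.1000e-02,  0.0000e+00]), 'eef_pos': array([ 254.601, -597.445,  249.409]), 'tool_rot': array([-3.14 ,  0.   ,  0.403]), 'force': array([ 0.003,  0.207, -0.655]), 'torque': array([-0.005,  0.036, -0.001]), 'gripper_force': np.float64(0.0), 'width': np.float64(85.184)}
top pivot 0.73 [198. 217.] 420 [560. 215.  -2.]
top fixed_grip 0.57 [230. 184.] 2656 [644. 124.  55.]
top moving_grip 0.68 [205. 215.] 358 [563. 188.  65.]
top thumb_rest 0.82 [202. 216.] 527 [559. 194.  67.]
top housing_face 0.57 [239. 161.] 311 [701. 101.  79.]
top pawl_tip 0.74 [232. 185.] 2484 [648. 123.  11.]
top spare_bush_mid 0.56 [279. 187.] 26 [645.  -4.  -2.]
top hex_nut 0.49 [203. 163.] 76 [707. 203.  10.]
top handle 0.95 [207. 214.] 351 [566. 181.  64.]
top tin 0.75 [135. 176.] 619 [672. 388.   4.]
top oil 0.56 [431. 186.] 406 [ 641. -395.   79.]
scene pivot 0.75 [307. 268.] 2898 [690. 146.  60.]
scene fixed_grip 0.69 [300. 267.] 2774 [669. 116.  27.]
scene moving_grip 0.86 [344. 244.] 606 [580. 185.  68.]
scene thumb_rest 0.64 [341. 245.] 475 [586. 180.  66.]
scene housing_face 0.85 [283. 269.] 420 [726. 103.  65.]
scene pawl_tip 0.77 [306. 266.] 2729 [695. 145.  71.]
scene spare_bush_mid 0.54 [266. 246.] 79 [651.   5.  20.]
scene hex_nut 0.53 [338. 245.] 561 [590. 174.  65.]
scene handle 0.87 [345. 245.] 497 [578. 188.  63.]
scene tin 0.67 [408. 310.] 1220 [641. 374.  16.]
scene oil 0.73 [150. 183.] 516 [ 658. -388.   68.]
```

Run:
```python
from h import *
a=cv2.imread("pics/top0.png")[120:250,150:310];b=cv2.imread("pics/scene0.png")[200:330,230:390]
cv2.imwrite("pics/a.png",cv2.resize(np.vstack([a]),None,fx=4.6,fy=4.6,interpolation=cv2.INTER_CUBIC))
```

```text
(no output)
```

View pics/a.png

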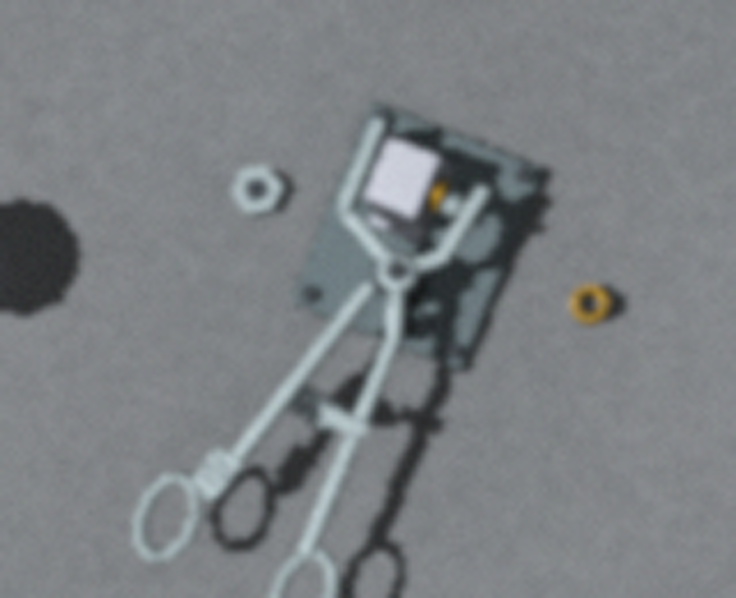

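View pics/scene0.png

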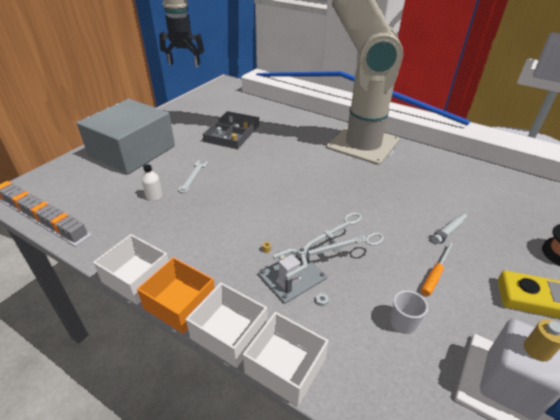

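Seen in the top crop: pivot at about pixel (236,179), thumb rest at (197,223), moving handle on the left, fixed handle on the right, brass bush facing right towards the nose, nut left, spare bush right.

Run:
```python
from h import *
f=lambda x,y,z:w("top",150+x/4.6,120+y/4.6,z=z)
for n,x,y,z in[("pivot",397,270,70),("thumb",215,473,69),("fix far",308,545,68),("fix near",388,345,68),("mv near",365,292,68),("mv far",232,448,68),("nut",258,189,12),("spare",592,303,22)]:
    print(n,np.round(f(x,y,z),1))
p=f(397,270,70);t=f(215,473,69);print(np.linalg.norm(t-p))
a=f(388,345,68)-f(308,545,68);print("ang fixed",np.arctan2(a[1],a[0]))
b=f(365,292,68)-f(232,448,68);print("ang mov",np.arctan2(b[1],b[0]))
m=viewer.camera_model("wrist");T=np.array(m["T"]);s=ctrl.read_state()
from scipy.spatial.transform import Rotation as R
Rt=R.from_euler("xyz",s["tool_rot"]).as_matrix()
print("cam in tool",Rt.T@(T[:3,3]-s["eef_pos"]),"\n",np.round(Rt.T@T[:3,:3],2),m["fx"],m["cx"],m["cy"])
```

```text
pivot [656.9 106.9  70. ]
thumb [541.8 207.8  69. ]
fix far [501.7 155.2  68. ]
fix near [614.6 111.6  68. ]
mv near [644.5 125.   68. ]
mv far [555.9 198.6  68. ]
nut [711.9 194.5  12. ]
spare [644.4  -2.9  22. ]
153.07601442574838
ang fixed -0.3681837035083497
ang mov -0.6935832969388176
cam in tool [  64.85717732    1.52680369 -123.09747782] 
 [[ 0.   -0.97 -0.26]
 [ 1.    0.   -0.  ]
 [ 0.   -0.26  0.97]] 337.66131110107557 274.2045436294561 212.10111635277124
```

```bash
python3 -m creep '[{"jaw":1,"xyz":[60,-54,0],"angular":[0,0,0]},{"jaw":-1,"xyz":[120,-107,0],"angular":[0,0,0.1]},{"jaw":-1,"xyz":[160,-143,0],"angular":[0,0,0.2]},{"jaw":-1,"xyz":[210,-188,0],"angular":[0,0,0.3]},{"jaw":-1,"xyz":[260,-233,0],"angular":[0,0,0.4]},{"jaw":-1,"xyz":[310,-277,0],"angular":[0,0,0.5]},{"jaw":-1,"xyz":[360,-322,0],"angular":[0,0,0.6]},{"jaw":-1,"xyz":[410,-367,0],"angular":[0,0,0.7]},{"jaw":-1,"xyz":[460,-412,0],"angular":[0,0,0.8]},{"jaw":-1,"xyz":[510,-456,0],"angular":[0,0,0.8]},{"jaw":-1,"xyz":[555,-497,0],"angular":[0,0,0.8]},{"jaw":-1,"xyz":[600,-537,0],"angular":[0,0,0.8]}]'
python3 - <<'E'
from h import *
s=ctrl.read_state();print(s["eef_pos"],s["tool_rot"],s["clock"])
E
```

```text
clock: 2.7
eef_pos: [573.7, 83.2, 250.6]
tool_rot: [-3.141, -0.001, -0.397]
force: [0.2, -0.5, -0.4]
width: 0.0
gripper_force: 0.0
[573.71513033  83.20509984 250.62057737] [-3.14134614e+00 -8.43475923e-04 -3.97107808e-01] 2.7
```

```bash
python3 -m creep '[{"jaw":-1,"xyz":[0,0,0],"angular":[0,0,0]},{"jaw":-1,"xyz":[0,0,0],"angular":[0,0,0]}]'
cat > look.py <<'E'
import sys
from h import *
n=sys.argv[1]
m=viewer.camera_model("wrist");p,d=viewer.get_image("wrist")
cv2.imwrite(f"pics/{n}.png",p[:,:,::-1]);np.savez(f"{n}.npz",d=d,T=m["T"])
s=ctrl.read_state();print(s["eef_pos"],s["tool_rot"],s["clock"])
for t in sys.argv[2:]:
    for r in silhouettes("wrist",t)[:1]:
        u,v=r["xy"];dd=d[int(v),int(u)]
        print(t,round(r["score"],2),np.round([u,v]),r["pixels"].sum(),np.round(w(0,u,v,dd,m=m),1))
E
python3 look.py w1 thumb_rest housing_face pivot hex_nut
```

```text
clock: 2.95
eef_pos: [572.6, 80.8, 250.1]
tool_rot: [3.141, 0.0, -0.397]
force: [-1.0, -0.8, 0.2]
width: 0.3
gripper_force: 0.0
[572.5198413   79.79591007 250.27911778] [ 3.14043138e+00 -2.70066992e-05 -3.98735064e-01] 3.0
thumb_rest 0.58 [179. 223.] 2621 [582.  172.5  67.3]
housing_face 0.89 [188.  66.] 3099 [699.8 101.1  78.7]
pivot 0.74 [216. 120.] 16315 [653.   99.8  70.8]
hex_nut 0.79 [121. 104.] 683 [708.8 191.4  12.4]
```

View pics/w1.png

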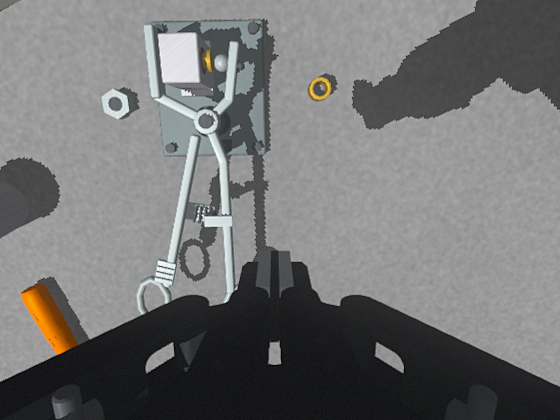

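The wrist view shows pivot at (207,120), thumb rest (165,271), fixed shank (225,170)-(231,288), moving shank (193,140)-(169,258), the bush (208,62) with its flange standing off the housing.

Run:
```python
from h import *
z=np.load("w1.npz");m=viewer.camera_model("wrist");m["T"]=z["T"]
g=cv2.imread("pics/w1.png")
f=lambda x,y,h:w(0,x,y,z=h,m=m)
# shank centre lines by depth-band (z 62..74)
d=z["d"];T=z["T"];vv,uu=np.mgrid[:420,:560]
P=np.stack([(uu-m["cx"])/m["fx"]*d,(vv-m["cy"])/m["fy"]*d,d],-1)@T[:3,:3].T+T[:3,3]
mask=(P[...,2]>60)&(P[...,2]<75)
def line(rows,c0,c1):
    pts=[]
    for r in rows:
        a,b=(c0(r),c1(r));cs=np.where(mask[r,int(a):int(b)])[0]+int(a)
        if len(cs)>4: pts.append(P[r,cs][:,:].mean(0))
    pts=np.array(pts);c=pts.mean(0);v=np.linalg.svd(pts[:,:2]-c[:2])[2][0];v*=np.sign(v[0])
    return c,v,np.arctan2(v[1],v[0])
cen=lambda r:193+(r-140)*(169-193)/118
F=line(list(range(170,208))+list(range(232,280)),lambda r:218+(r-165)*.05,lambda r:238+(r-165)*.05)
M=line(range(145,255),lambda r:cen(r)-9,lambda r:cen(r)+9)
print("F",F,"\nM",M,"\npivot",f(207,120,70.5),"thumb",f(165,271,69),np.linalg.norm(f(165,271,69)-f(207,120,70.5)))
th=(F[2]+M[2]+.27)/2;print("th",th)
ex=np.array([np.cos(th),np.sin(th)]);ey=np.array([-ex[1],ex[0]])
pv=f(207,120,70.5)[:2]
for n,q in [("F",F[0][:2]),("M",M[0][:2])]+[(str(k),f(*k,66+13)[:2]) for k in[(160,33),(196,33),(160,82),(199,83)]]: print(n,(q-pv)@ex,(q-pv)@ey)
```

```text
F (array([560.59633624, 132.54957593,  67.00696616]), array([ 0.92948408, -0.36886223]), np.float64(-0.3777846399429107)) 
M (array([600.01315566, 159.45572282,  66.941123  ]), array([ 0.79731219, -0.60356712]), np.float64(-0.647967500125461)) 
pivot [656.19093497 107.01106963  70.5       ] thumb [543.49784445 207.15076053  69.        ] 150.76451952222766
th -0.3778760700341859
F -98.27279398390324 -11.5325874190155
M -71.56376537951527 28.018065985568942
(160, 33) 66.82164251539066 30.770686769455153
(196, 33) 66.28733246655793 2.3633515922269908
(160, 82) 30.60272906397229 34.65538092356928
(199, 83) 29.23522557023787 2.847594977203573
```

```bash
cat > plan.py <<'E'
import sys
from h import *
from scipy.spatial.transform import Rotation as R
TH=-.378;PV=np.array([656.2,107.])
def pt(s,off,lam):  # s from pivot along shank, off outward from pivot-parallel line
    a=TH-.27+lam;e=np.array([np.cos(a),np.sin(a)]);n=np.array([-e[1],e[0]])
    return PV-s*e+off*n,a
def to(s,off,lam,z):
    st=ctrl.read_state();Rm=R.from_euler("xyz",st["tool_rot"])
    p,a=pt(s,off,lam);D=np.array([*p,z])-st["eef_pos"]
    rv=(Rm.inv()*R.from_euler("xyz",[np.pi,0,a])).as_rotvec()
    print(f"s{s} off{off} lam{lam} z{z}: shift",np.round(Rm.inv().apply(D),1),"turn",np.round(rv,3))
def lam_of(s,off):  # current
    st=ctrl.read_state();d=st["eef_pos"][:2]-PV
    print("tcp clampframe r",np.round(np.linalg.norm(d),1),"F",np.round(st["force"],1),"clock",st["clock"])
E
python3 -c "
from plan import *
to(120,50,0,130);to(120,50,0,66)"
```

```text
s120 off50 lam0 z130: shift [ -37.8 -135.6  120.6] turn [ 0.    -0.     0.248]
s120 off50 lam0 z66: shift [ -37.8 -135.6  184.6] turn [ 0.    -0.     0.248]
```

```bash
python3 -m creep '[{"jaw":-1,"xyz":[-15,-50,0],"angular":[0,0,0.1]},{"jaw":-1,"xyz":[-30,-100,20],"angular":[0,0,0.2]},{"jaw":-1,"xyz":[-37.8,-135.6,60],"angular":[0,0,0.248]},{"jaw":-1,"xyz":[-37.8,-135.6,115],"angular":[0,0,0.248]},{"jaw":-1,"xyz":[-37.8,-135.6,160],"angular":[0,0,0.248]},{"jaw":-1,"xyz":[-37.8,-135.6,184],"angular":[0,0,0.248]},{"jaw":-1,"xyz":[-37.8,-135.6,184],"angular":[0,0,0.248]},{"jaw":-1,"xyz":[-37.8,-135.6,184],"angular":[0,0,0.248]}]'
python3 - <<'E'
from plan import *
to(120,50,0,66);to(120,28,0,66)
E
python3 look.py w2
```

```text
clock: 4.2
eef_pos: [591.5, 220.6, 67.6]
tool_rot: [-3.14, -0.001, -0.646]
force: [-0.1, -0.1, 0.5]
width: 0.4
gripper_force: 0.0
s120 off50 lam0 z66: shift [0.1 1.6 1.6] turn [-0.002 -0.001  0.002]
s120 off28 lam0 z66: shift [ 0.1 23.6  1.5] turn [-0.002 -0.001  0.002]
[591.74583579 220.85931564  67.95446422] [-3.13924047e+00 -1.58604569e-03 -6.45875916e-01] 4.25
```

View pics/w2.png

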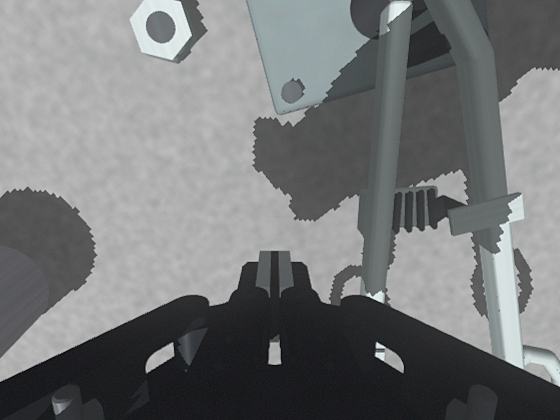

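Picture: fingers at (273,270) outside the moving shank (375,250), rack with four teeth at (415,210), pawl bracket at (485,212), nut clear. Push in gently.

```bash
python3 -m creep '[{"jaw":-1,"xyz":[0,10,1],"angular":[0,0,0]},{"jaw":-1,"xyz":[0,18,1],"angular":[0,0,0]},{"jaw":-1,"xyz":[0,21,1],"angular":[0,0,0]},{"jaw":-1,"xyz":[0,23,1],"angular":[0,0,0]},{"jaw":-1,"xyz":[0,24,1],"angular":[0,0,0]}]'
cat > st.py <<'E'
from plan import *
st=ctrl.read_state();d=st["eef_pos"][:2]-PV
yaw=st["tool_rot"][2]
e=np.array([np.cos(yaw),np.sin(yaw)]);n=np.array([-e[1],e[0]])
# finger face flush: offset of TCP from pivot-line along normal minus half thickness vs shank outer 12
r=np.hypot(*d);phi=np.arctan2(d[1],d[0])-TH
phi=phi%(2*np.pi)
for h in(14.5,):
    o=12+h;a=np.arcsin(o/r)     # flush contact: TCP at offset o from pivot-parallel line
    lam=.27-((np.pi-phi)-a)
    print("lam",round(lam,4),"s",round(r*np.cos(a),1),"yaw-lam",round(yaw-TH+.27,3),"Fpush",np.round(st["force"][:2]@n,1),"F",np.round(st["force"],1),"z",round(st["eef_pos"][2],1),"t",st["clock"])
E
python3 st.py
```

```text
clock: 4.88
eef_pos: [576.7, 202.4, 65.6]
tool_rot: [-3.14, -0.001, -0.645]
force: [1.7, 2.2, 0.3]
width: 0.2
gripper_force: 1.2
lam -0.0132 s 121.3 yaw-lam 0.003 Fpush 2.8 F [1.7 2.2 0.3] z 65.6 t 4.875
```

```bash
python3 -m creep '[{"jaw":-1,"xyz":[-0.3,1.2,0],"angular":[0,0,-0.01]},{"jaw":-1,"xyz":[-0.6,2.4,0],"angular":[0,0,-0.02]},{"jaw":-1,"xyz":[-0.8,3.6,0],"angular":[0,0,-0.03]},{"jaw":-1,"xyz":[-1,4.8,0],"angular":[0,0,-0.04]},{"jaw":-1,"xyz":[-1.3,6,0],"angular":[0,0,-0.05]},{"jaw":-1,"xyz":[-1.3,6,0],"angular":[0,0,-0.05]}]' ; python3 st.py
python3 -m creep '[{"jaw":-1,"xyz":[-0.3,1.2,0],"angular":[0,0,-0.01]},{"jaw":-1,"xyz":[-0.6,2.4,0],"angular":[0,0,-0.02]},{"jaw":-1,"xyz":[-0.8,3.6,0],"angular":[0,0,-0.03]},{"jaw":-1,"xyz":[-0.8,3.6,0],"angular":[0,0,-0.03]}]' >/dev/null; python3 st.py; python3 look.py w3
```

```text
clock: 5.62
eef_pos: [573.5, 199.9, 65.8]
tool_rot: [-3.136, -0.002, -0.594]
force: [4.9, 4.4, -1.7]
width: -0.2
gripper_force: 3.3
lam 0.019 s 121.5 yaw-lam 0.054 Fpush 6.3 F [ 4.9  4.4 -1.7] z 65.8 t 5.625
lam 0.0531 s 121.4 yaw-lam 0.084 Fpush 6.4 F [ 4.2  4.9 -0.9] z 65.7 t 6.125
[570.52668545 196.95315801  65.71218027] [-3.13746949e+00 -2.15017489e-03 -5.63903832e-01] 6.175
```

View pics/w3.png

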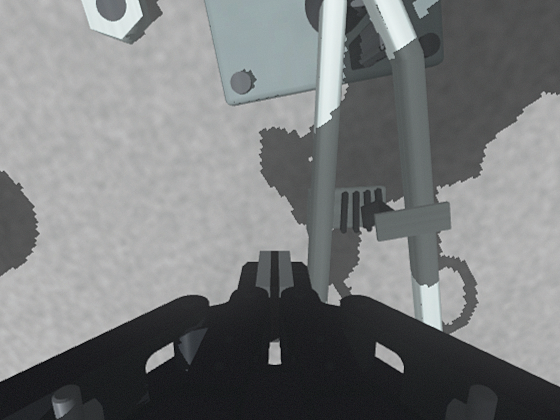

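```bash
cat > lev.py <<'E'
import sys
from plan import *
from scipy.optimize import least_squares
def lev(n):
    z=np.load(n+".npz");m=viewer.camera_model("wrist");T=z["T"];d=z["d"];vv,uu=np.mgrid[:420,:560]
    P=np.stack([(uu-m["cx"])/m["fx"]*d,(vv-m["cy"])/m["fy"]*d,d],-1)@T[:3,:3].T+T[:3,3]
    q=P[...,:2]-PV;c,s=np.cos(TH),np.sin(TH)
    x=q@[c,s];y=q@[-s,c]
    k=(abs(P[...,2]-67.3)<2.5)&(d>0)&(x>-110)&(x<-35)&((x<-105)|(x>-80))
    out=[]
    for sel in(k&(y<-6)&(y>-18),):
        pf=np.polyfit(x[sel],y[sel],1);out.append(pf)
    # moving: y = -tan(a)*x + 8/cos(a)
    ks=k&(y>-1)&(y<45)
    dy=np.polyval(out[0],-70)+12; rot=out[0][0]
    pm=np.polyfit(x[ks],y[ks],1);r=y[ks]-np.polyval(pm,x[ks]);g=abs(r)<5
    pm=np.polyfit(x[ks][g],y[ks][g],1)
    f=lambda a:(-np.tan(a[0])*(x[ks][g])+8/np.cos(a[0]))-(y[ks][g]-dy)
    a=least_squares(f,[.2],loss="soft_l1").x[0]
    print(n,"lever from position",round(.27-a,4),"from slope",round(.27+np.arctan(pm[0])-np.arctan(rot),4),"fixed",np.round([dy,rot],3),ks.sum())
for n in sys.argv[1:]: lev(n)
E
python3 lev.py w1 w2 w3
```

```text
w1 lever from position 0.0074 from slope -0.0 fixed [0.767 0.   ] 491
w2 lever from position 0.0067 from slope 0.0002 fixed [ 2.119e+00 -1.000e-03] 3238
w3 lever from position 0.0732 from slope 0.0566 fixed [1.875e+00 1.000e-03] 3363
```

```bash
python3 -m creep '[{"jaw":-1,"xyz":[-0.3,1.2,0],"angular":[0,0,-0.01]},{"jaw":-1,"xyz":[-0.6,2.4,0],"angular":[0,0,-0.01]},{"jaw":-1,"xyz":[-0.8,3.6,0],"angular":[0,0,-0.02]},{"jaw":-1,"xyz":[-0.8,3.6,0],"angular":[0,0,-0.02]}]' >/dev/null; python3 st.py; python3 look.py w4;python3 lev.py w4
python3 -m creep '[{"jaw":-1,"xyz":[-0.3,1.2,0],"angular":[0,0,-0.01]},{"jaw":-1,"xyz":[-0.6,2.4,0],"angular":[0,0,-0.02]},{"jaw":-1,"xyz":[-0.6,2.4,0],"angular":[0,0,-0.02]}]' >/dev/null; python3 st.py; python3 look.py w5;python3 lev.py w5
python3 -m creep '[{"jaw":-1,"xyz":[-0.2,1,0],"angular":[0,0,-0.01]},{"jaw":-1,"xyz":[-0.2,1,0],"angular":[0,0,-0.01]}]' >/dev/null; python3 st.py
```

```text
lam 0.0704 s 121.3 yaw-lam 0.105 Fpush 8.0 F [ 5.4  6.  -3.2] z 65.9 t 6.675
[569.01750721 195.44628447  65.85006768] [-3.13497001 -0.00358185 -0.54343658] 6.725
w4 lever from position 0.0902 from slope 0.0752 fixed [1.873 0.   ] 3356
lam 0.0814 s 121.5 yaw-lam 0.125 Fpush 10.5 F [ 8.4  7.3 -4.1] z 66.0 t 7.1
[567.98170079 194.55033535  65.97508119] [-3.1332255  -0.0045529  -0.52309013] 7.15
w5 lever from position 0.1008 from slope 0.0838 fixed [1.864e+00 1.000e-03] 3346
lam 0.1043 s 121.3 yaw-lam 0.135 Fpush 5.9 F [ 4.7  4.1 -1. ] z 65.7 t 7.4
```

```bash
python3 -m creep '[{"jaw":-1,"xyz":[-0.2,1,0],"angular":[0,0,0]},{"jaw":-1,"xyz":[-0.4,2,0],"angular":[0,0,0]},{"jaw":-1,"xyz":[-0.4,2,0],"angular":[0,0,0]}]' >/dev/null; python3 st.py
python3 -m creep '[{"jaw":-1,"xyz":[-0.2,1,0],"angular":[0,0,-0.01]},{"jaw":-1,"xyz":[-0.2,1,0],"angular":[0,0,-0.01]}]' >/dev/null; python3 st.py; python3 look.py w6;python3 lev.py w6
```

```text
lam 0.1201 s 121.0 yaw-lam 0.134 Fpush 8.3 F [ 6.4  5.9 -2.7] z 65.8 t 7.775
lam 0.1217 s 121.1 yaw-lam 0.145 Fpush 8.9 F [ 6.7  6.5 -3.9] z 65.8 t 8.025
[564.79365588 190.77503022  65.83980669] [-3.13472669 -0.00414039 -0.50328412] 8.075
w6 lever from position 0.1407 from slope 0.1242 fixed [1.831 0.   ] 3356
```

```bash
python3 -m creep '[{"jaw":-1,"xyz":[-0.2,0.8,0],"angular":[0,0,0]},{"jaw":-1,"xyz":[-0.2,0.8,0],"angular":[0,0,0]}]' >/dev/null; python3 st.py
python3 -m creep '[{"jaw":-1,"xyz":[-0.2,0.6,0],"angular":[0,0,0]},{"jaw":-1,"xyz":[-0.2,0.6,0],"angular":[0,0,0]}]' >/dev/null; python3 st.py
```

```text
lam 0.1249 s 121.0 yaw-lam 0.145 Fpush 8.8 F [ 7.   6.1 -4.8] z 65.9 t 8.325
lam 0.128 s 121.0 yaw-lam 0.145 Fpush 10.3 F [ 7.9  7.4 -5. ] z 65.9 t 8.575
```

```bash
python3 -m creep '[{"jaw":-1,"xyz":[0,-1,0],"angular":[0,0,0]},{"jaw":-1,"xyz":[0,-3,0],"angular":[0,0,0]},{"jaw":-1,"xyz":[0,-8,0],"angular":[0,0,0]},{"jaw":-1,"xyz":[0,-20,0],"angular":[0,0,0]},{"jaw":-1,"xyz":[0,-20,-40],"angular":[0,0,0]},{"jaw":-1,"xyz":[0,-20,-55],"angular":[0,0,0]},{"jaw":-1,"xyz":[0,-20,-55],"angular":[0,0,0]}]'
python3 look.py w7;python3 lev.py w7
python3 - <<'E'
from plan import *
to(15,0,.27,115)
E
```

```text
clock: 9.45
eef_pos: [570.8, 204.5, 121.2]
tool_rot: [-3.14, -0.001, -0.505]
force: [-0.2, 0.3, -0.2]
width: -0.0
gripper_force: 0.0
[570.0085408  204.28232998 120.16573926] [ 3.14136383e+00  2.66170267e-04 -5.05066442e-01] 9.5
w7 lever from position 0.1346 from slope 0.1271 fixed [1.808e+00 1.000e-03] 1588
s15 off0 lam0.27 z115: shift [107.6  45.3   5.1] turn [ 0.     0.    -0.127]
```

```bash
python3 -m creep '[{"jaw":-1,"xyz":[54,22,2],"angular":[0,0,-0.06]},{"jaw":-1,"xyz":[107,45,4],"angular":[0,0,-0.127]},{"jaw":-1,"xyz":[107,45,4],"angular":[0,0,-0.127]},{"jaw":-1,"xyz":[107,45,4],"angular":[0,0,-0.127]}]'
python3 look.py w8
python3 -c "
import cv2
a=cv2.imread('pics/w8.png')[0:240,150:430];cv2.imwrite('pics/w8c.png',cv2.resize(a,None,fx=2.5,fy=2.5,interpolation=2))"
```

```text
clock: 10.0
eef_pos: [640.9, 113.1, 114.8]
tool_rot: [3.141, 0.003, -0.379]
force: [-0.2, 1.0, -0.8]
width: 0.3
gripper_force: 0.0
[640.69034885 114.33724417 115.04514692] [ 3.14131647e+00  3.13167229e-03 -3.77423267e-01] 10.05
```

View pics/w8c.png

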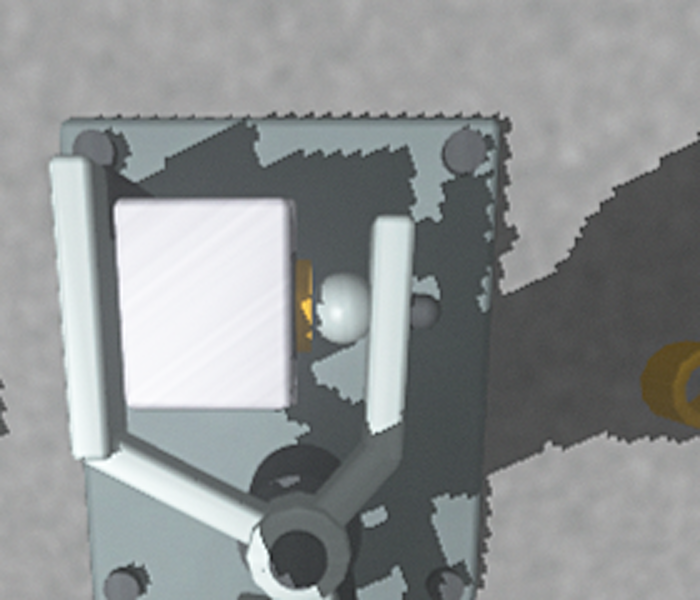

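Crop of w8: housing face edge at crop x≈296, brass flange 296–314, nose ball starting at 318, jaw at 372–412. The flange looks nearly home, so I need a finer measurement.

Run:
```python
from plan import *
g=cv2.imread("pics/w8.png").astype(int);z=np.load("w8.npz");d=z["d"];T=z["T"];m=viewer.camera_model("wrist")
print(m["cx"],m["cy"])
for r in (106,110,114,136,138):
    print(r,[(c,*g[r,c,::-1],int(round(T[2,3]+T[2,:3]@np.array([(c-m["cx"])/m["fx"],(r-m["cy"])/m["fy"],1])*d[r,c]))) for c in range(263,280)])
r=124;print([(c,g[r,c].sum()//3,round(float(T[2,3]+T[2,:3]@np.array([(c-m["cx"])/m["fx"],(r-m["cy"])/m["fy"],1])*d[r,c]),1)) for c in range(264,326)])
```

```text
274.2045436294561 212.10111635277124
106 [(263, np.int64(198), np.int64(199), np.int64(207), 76), (264, np.int64(172), np.int64(173), np.int64(179), 76), (265, np.int64(142), np.int64(143), np.int64(149), 77), (266, np.int64(101), np.int64(102), np.int64(107), 76), (267, np.int64(76), np.int64(78), np.int64(78), 69), (268, np.int64(95), np.int64(86), np.int64(71), 68), (269, np.int64(110), np.int64(96), np.int64(69), 67), (270, np.int64(108), np.int64(93), np.int64(68), 66), (271, np.int64(105), np.int64(92), np.int64(68), 67), (272, np.int64(108), np.int64(96), np.int64(69), 65), (273, np.int64(112), np.int64(97), np.int64(67), 67), (274, np.int64(109), np.int64(100), np.int64(81), 65), (275, np.int64(83), np.int64(88), np.int64(97), 13), (276, np.int64(84), np.int64(90), np.int64(94), 10), (277, np.int64(83), np.int64(90), np.int64(90), 10), (278, np.int64(83), np.int64(90), np.int64(91), 11), (279, np.int64(85), np.int64(91), np.int64(92), 12)]
110 [(263, np.int64(200), np.int64(199), np.int64(208), 76), (264, np.int64(171), np.int64(170), np.int64(178), 77), (265, np.int64(142), 
[... 4592 characters left out ...]
67.3), (301, np.int64(223), 68.1), (302, np.int64(227), 67.7), (303, np.int64(226), 66.7), (304, np.int64(226), 67.3), (305, np.int64(223), 67.1), (306, np.int64(222), 67.0), (307, np.int64(219), 67.8), (308, np.int64(220), 66.8), (309, np.int64(219), 67.6), (310, np.int64(217), 66.9), (311, np.int64(201), 67.3), (312, np.int64(168), 67.7), (313, np.int64(140), 68.4), (314, np.int64(94), 65.8), (315, np.int64(108), 65.0), (316, np.int64(110), 64.1), (317, np.int64(108), 64.9), (318, np.int64(107), 65.2), (319, np.int64(109), 65.7), (320, np.int64(109), 64.6), (321, np.int64(99), 63.9), (322, np.int64(93), 64.8), (323, np.int64(88), 64.6), (324, np.int64(79), 63.4), (325, np.int64(68), 62.6)]
```

```bash
python3 -m creep '[{"jaw":-1,"xyz":[25,25,0],"angular":[0,0,-0.18]},{"jaw":-1,"xyz":[50,50,0],"angular":[0,0,-0.36]},{"jaw":-1,"xyz":[67,63,0],"angular":[0,0,-0.54]},{"jaw":-1,"xyz":[67,63,0],"angular":[0,0,-0.72]},{"jaw":-1,"xyz":[67,63,0],"angular":[0,0,-0.9]},{"jaw":-1,"xyz":[67,63,0],"angular":[0,0,-1.08]},{"jaw":-1,"xyz":[67,63,0],"angular":[0,0,-1.26]},{"jaw":-1,"xyz":[67,63,0],"angular":[0,0,-1.42]},{"jaw":-1,"xyz":[67,63,0],"angular":[0,0,-1.571]},{"jaw":-1,"xyz":[67,63,0],"angular":[0,0,-1.571]}]'
python3 -c "
from plan import *
c,s=np.cos(TH),np.sin(TH)
q=ctrl.read_state()['eef_pos'][:2]-PV;print(q@[c,s],q@[-s,c])"
```

```text
clock: 11.3
eef_pos: [680.4, 31.8, 116.0]
tool_rot: [-3.14, -0.001, 1.194]
force: [0.1, 0.3, 0.5]
width: 0.2
gripper_force: 0.0
50.22636075903171 -60.946605641306526
```

```bash
python3 -m creep '[{"jaw":-1,"xyz":[-1,0,30],"angular":[0,0,0]},{"jaw":-1,"xyz":[-1,0,60],"angular":[0,0,0]},{"jaw":-1,"xyz":[-1,0,70],"angular":[0,0,0]},{"jaw":-1,"xyz":[-1,0,70],"angular":[0,0,0]},{"jaw":-1,"xyz":[-1,0,70],"angular":[0,0,0]}]'
python3 look.py w9
python3 -c "
import cv2
a=cv2.imread('pics/w9.png')[70:220,180:380];cv2.imwrite('pics/w9c.png',cv2.resize(a,None,fx=4,fy=4,interpolation=2))"
```

```text
clock: 11.92
eef_pos: [681.7, 29.3, 47.6]
tool_rot: [3.14, -0.001, 1.193]
force: [0.2, -0.1, 0.4]
width: 0.2
gripper_force: 0.0
[681.80470451  29.189506    47.73663581] [ 3.13950710e+00 -1.14735020e-03  1.19247018e+00] 11.975
```

View pics/w9c.png

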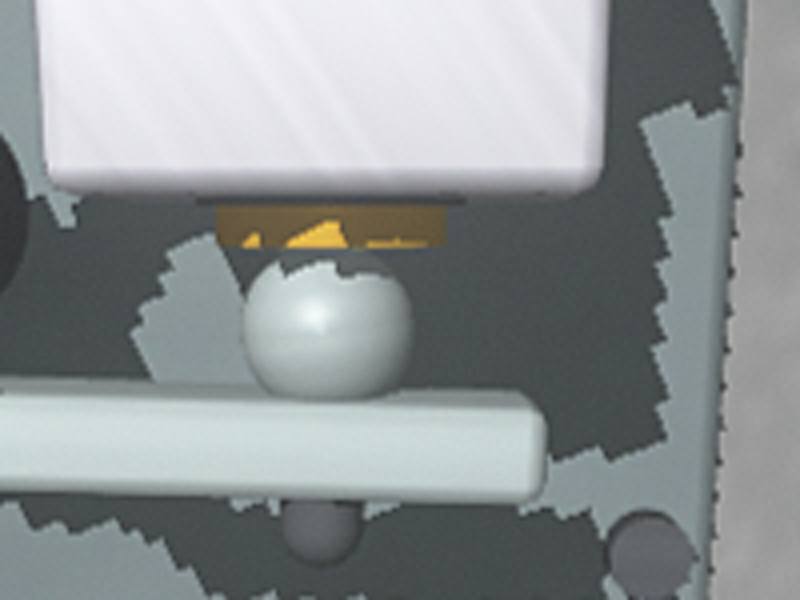

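Crop of w9: straight down on the flange (216–446, 206–248), a dark ring seam between it and the housing edge (~195), ball nose (245–412, 255–400) touching it, jaw below. I check the seam's profile.

Run:
```python
from plan import *
g=cv2.imread("pics/w9.png").astype(int);z=np.load("w9.npz");d=z["d"];T=z["T"];m=viewer.camera_model("wrist")
c,s=np.cos(TH),np.sin(TH)
def P(u,v): 
    p=T[:3,:3]@(np.array([(u-m["cx"])/m["fx"],(v-m["cy"])/m["fy"],1])*d[v,u])+T[:3,3]
    q=p[:2]-PV;return round(q@[c,s],1),round(q@[-s,c],2),round(p[2],1)
q=T[:2,3]-PV;print("cam clamp",q@[c,s],q@[-s,c],T[2,3])
for u in(226,232,240,250,262,275,286,293,297,310):
    print(u,[tuple(map(int,g[v,u,::-1])) for v in range(113,135)])
for u in(232,250,262,293): print(u,[(v,*P(u,v)[1:]) for v in range(113,136,1)])
```

```text
cam clamp 52.68843599864051 1.132034191055994 170.76613737957146
226 [(193, 193, 201), (178, 176, 186), (158, 159, 166), (143, 144, 149), (123, 123, 129), (101, 102, 105), (92, 93, 98), (88, 89, 94), (79, 85, 84), (81, 85, 87), (78, 81, 84), (79, 83, 84), (80, 85, 86), (80, 83, 85), (80, 85, 85), (75, 79, 81), (73, 75, 78), (112, 122, 124), (151, 165, 167), (142, 156, 156), (144, 155, 155), (142, 154, 156)]
232 [(189, 190, 196), (171, 174, 180), (157, 158, 163), (144, 144, 149), (124, 127, 130), (104, 106, 109), (78, 80, 82), (63, 66, 67), (72, 77, 80), (80, 87, 90), (78, 84, 87), (80, 85, 89), (78, 86, 89), (74, 83, 84), (73, 79, 81), (114, 122, 127), (155, 168, 171), (148, 160, 164), (142, 155, 158), (143, 157, 156), (142, 155, 157), (144, 156, 158)]
240 [(189, 189, 197), (172, 173, 180), (158, 158, 163), (142, 143, 147), (126, 127, 131), (102, 103, 107), (75, 76, 81), (70, 72, 74), (89, 80, 66), (107, 94, 65), (103, 90, 66), (104, 91, 65), (103, 90, 66), (103, 90, 65), (102, 87, 66), (99, 87, 62), (98, 83, 65), (117, 98, 62), (127, 108, 73), (75, 82, 86), (76, 83, 85), (76, 82, 84
[... 5673 characters left out ...]
), (120, np.float64(1.66), np.float64(65.9)), (121, np.float64(1.37), np.float64(66.4)), (122, np.float64(1.05), np.float64(11.9)), (123, np.float64(0.6), np.float64(10.9)), (124, np.float64(0.17), np.float64(11.9)), (125, np.float64(-0.28), np.float64(11.1)), (126, np.float64(-0.71), np.float64(12.0)), (127, np.float64(-1.17), np.float64(10.9)), (128, np.float64(-1.61), np.float64(11.0)), (129, np.float64(-2.03), np.float64(12.6)), (130, np.float64(-2.49), np.float64(11.6)), (131, np.float64(-2.93), np.float64(12.0)), (132, np.float64(-3.38), np.float64(11.9)), (133, np.float64(-3.85), np.float64(11.1)), (134, np.float64(-4.27), np.float64(12.0)), (135, np.float64(-4.74), np.float64(11.3))]
```

Run:
```python
from plan import *
g=cv2.imread("pics/w1.png").astype(int)
for r in range(54,71,1): print(r,' '.join(f"{g[r,c].sum()//3:3d}{'*' if g[r,c,2]-g[r,c,0]>25 else ' '}" for c in range(194,246)))
g=cv2.imread("pics/w9.png").astype(int)
print("w9 cols 230..292 rows 120..205")
for r in range(128,206,3): print(r,' '.join(f"{g[r,c].sum()//3:3d}" for c in range(232,292,3)))
for u in(252,256,260,264,268): print(u,[int(g[v,u].sum()//3) for v in range(128,210)])
```

```text
54 227  228  222  166  121   77   66   56   72*  78*  76*  83* 112* 137* 135* 123*  58   66*  72   78   77   74   75   76   88  103   99   99   94   87   80   76   72   64  131  216  209  211  212  209  212  206  168  123   71   76   77   77   74   77   77   76 
55 223  227  225  171  124   79   68   62   74*  79*  77*  85* 115* 143* 141* 127*  60   65*  72*  76   74   73   83  117  131  144  138  133  125  111   98   85   75   67  125  210  213  210  211  211  212  208  163  116   74   75   75   76   77   75   77   75 
56 225  229  230  178  130   80   66   59   76*  79*  75*  83* 120* 146* 145* 134*  64*  61*  71*  74   73   89  134  162  160  157  153  153  141  128  116  103   82   76  136  209  214  212  211  210  211  206  156  111   71   72   75   76   76   75   78   75 
57 226  231  231  179  129   85   63   59   78*  79*  87* 116* 135* 152* 153* 141*  75*  65*  67*  73   71  111  175  172  174  169  165  162  155  141  132  115   92   92  150  210  214  213  211  211  214  205  150  106   75   75   77   78   76   77   77   79 
58 230  231  228  181  130   86   69   62   80* 
[... 6876 characters left out ...]
209, 209, 211, 210, 208, 203, 198, 194, 192, 191, 195, 190, 186, 181, 176, 171, 167, 163, 161, 159, 154, 145, 140, 134, 121, 139, 185, 205, 203, 204, 207, 210, 213, 213, 212, 213, 212, 213, 210, 209, 207, 207, 204, 206, 203, 202, 186, 165, 151, 124, 54, 72, 94, 94, 95, 91, 93, 93, 93, 91, 89, 83, 79, 75, 65]
268 [89, 86, 86, 96, 106, 97, 99, 99, 99, 93, 107, 159, 195, 189, 188, 191, 190, 194, 192, 192, 190, 187, 185, 183, 182, 182, 182, 178, 177, 173, 169, 165, 160, 157, 154, 150, 147, 141, 135, 126, 120, 112, 137, 182, 201, 201, 204, 205, 211, 212, 214, 211, 212, 213, 212, 210, 208, 207, 207, 205, 206, 205, 202, 189, 168, 152, 124, 69, 62, 77, 74, 74, 75, 76, 75, 73, 68, 65, 60, 64, 70, 77]
```

```bash
python3 -c "
import cv2,numpy as np
a=cv2.resize(cv2.imread('pics/w1.png')[15:115,140:260],None,fx=6,fy=6,interpolation=2)
cv2.imwrite('pics/w1c.png',a)"
```

```text
(no output)
```

View pics/w1c.png

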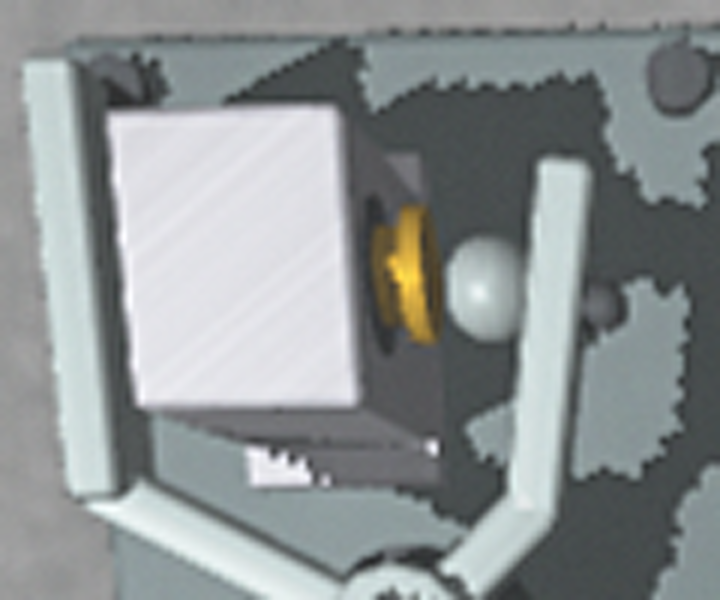

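Run:
```python
from plan import *
m=viewer.camera_model("wrist");c,s=np.cos(TH),np.sin(TH)
def y(n,u,v,z):
    m["T"]=np.load(n+".npz")["T"];q=w(0,u,v,z=z,m=m)[:2]-PV;return np.array([q@[c,s],q@[-s,c]])
g=cv2.imread("pics/w1.png").mean(2)
def cross(line,o,lev,sgn):
    for i in range(len(line)-1):
        if (line[i]-lev)*(line[i+1]-lev)<=0 and (line[i+1]-line[i])*sgn>0: return o+i+(lev-line[i])/(line[i+1]-line[i])
for r in(58,60,61,62,63,64,65,66):
    b=cross(g[r,194:202],194,145,-1);f=cross(g[r,211:217],211,135,1)
    print(r,round(b,2),round(f,2),y("w1",b,r,77.5),y("w1",f,r,62))
g=cv2.imread("pics/w9.png").mean(2)
for u in(232,240,250,262,275,286,293):
    b=cross(g[110:121,u],110,145,-1);print(u,round(b,2),y("w9",u,b,77.5),y("w9",u,121.0,70)[1])
# ball extents (x) for centre
print("w1 ball col 219",[int(v) for v in cv2.imread("pics/w1.png").mean(2)[50:78,219]], y("w1",220,62.8,62))
```

```text
58 197.71 214.73 [48.32965306  2.75140679] [50.69010528 -8.524923  ]
60 197.91 213.98 [46.83722731  2.71030964] [49.13410125 -7.78349316]
61 197.97 213.98 [46.08986136  2.71346582] [48.34833552 -7.73789592]
62 198.0 214.09 [45.34207251  2.75106167] [47.55995293 -7.77209659]
63 198.05 214.06 [44.59291481  2.77267316] [46.77244791 -7.69925673]
64 198.15 214.12 [43.84170376  2.74185783] [45.98243312 -7.70023024]
65 198.22 214.16 [43.09008811  2.7468245 ] [45.19168009 -7.6802388 ]
66 198.3 214.39 [42.33711145  2.73660153] [44.39661527 -7.8300458 ]
232 116.04 [41.59789215  2.61726413] 1.3610221707308658
240 115.94 [43.72358983  2.64225091] 1.3604923678486527
250 116.0 [46.3795493   2.62537693] 1.3598300699379082
262 115.98 [49.56753527  2.63078582] 1.3590352474526963
275 115.96 [53.02138158  2.63361292] 1.3581741097405915
286 115.78 [55.94367717  2.68084758] 1.3574453897439187
293 115.93 [57.80401642  2.64078603] 1.3569816278062066
w1 ball col 219 [77, 76, 76, 71, 103, 144, 157, 169, 179, 186, 194, 203, 224, 240, 233, 213, 196, 189, 183, 175, 153, 108, 71, 74, 79, 76, 78, 79] [ 46.8353406  -12.77333315]
```

Run:
```python
from plan import *
m=viewer.camera_model("wrist");c,s=np.cos(TH),np.sin(TH)
def y(n,u,v,z):
    m["T"]=np.load(n+".npz")["T"];q=w(0,u,v,z=z,m=m)[:2]-PV;return np.array([q@[c,s],q@[-s,c]])
def cr(a,l,o):
    i=np.where((a[:-1]<l)&(a[1:]>=l))[0][-1];return o+i+(l-a[i])/(a[i+1]-a[i])
def cd(a,l,o):
    i=np.where((a[:-1]>=l)&(a[1:]<l))[0][0];return o+i+(l-a[i])/(a[i+1]-a[i])
R=6.7
for l in(165,185):
    g=cv2.imread("pics/w1.png").mean(2)
    P=np.array([y("w1",cr(g[r,224:231],l,224),r,67) for r in range(40,70) if r not in range(56,71)]+[y("w1",cr(g[r,224:230],l,224),r,67) for r in (71,72,73,74)])
    Q=np.array([y("w1",cd(g[r,230:242],l,230),r,67) for r in range(45,80)])
    pf=np.polyfit(P[:,0],P[:,1],1);qf=np.polyfit(Q[:,0],Q[:,1],1)
    xc,yc=47.3,-7.79-R
    for nm,f in(("in",pf),("out",qf)): print("w1",l,nm,f,"centre->edge",(yc-np.polyval(f,xc))*np.cos(np.arctan(f[0])),)
    g=cv2.imread("pics/w9.png").mean(2)
    cols=[236,238,284,287,290,294]
    P=np.array([y("w9",u,cr(g[164:176,u],l,164),67) for u in cols]);Q=np.array([y("w9",u,cd(g[180:200,u],l,180),67) for u in range(240,300,4)])
    pf=np.polyfit(P[:,0],P[:,1],1);qf=np.polyfit(Q[:,0],Q[:,1],1)
    yc=1.36-2.98-R
    for nm,f in(("in",pf),("out",qf)): print("w9",l,nm,f,"centre->edge",(yc-np.polyval(f,49.6))*np.cos(np.arctan(f[0])))
```

```text
Traceback (most recent call last):
IndexError: index -1 is out of bounds for axis 0 with size 0
```

Run:
```python
from plan import *
m=viewer.camera_model("wrist");c,s=np.cos(TH),np.sin(TH)
def y(n,u,v,z):
    m["T"]=np.load(n+".npz")["T"];q=w(0,u,v,z=z,m=m)[:2]-PV;return np.array([q@[c,s],q@[-s,c]])
def cr(a,l,o):
    i=np.where((a[:-1]<l)&(a[1:]>=l))[0][-1];return o+i+(l-a[i])/(a[i+1]-a[i])
def cd(a,l,o):
    i=np.where((a[:-1]>=l)&(a[1:]<l))[0][-1];return o+i+(l-a[i])/(a[i+1]-a[i])
R=6.7
for l in(150,165,185):
    g=cv2.imread("pics/w1.png").mean(2)
    P=np.array([y("w1",cr(g[r,222:233],l,222),r,67) for r in list(range(47,56))+list(range(71,80))])
    Q=np.array([y("w1",cd(g[r,230:241],l,230),r,67) for r in list(range(47,61))])
    pf=np.polyfit(P[:,0],P[:,1],1);qf=np.polyfit(Q[:,0],Q[:,1],1)
    xc,yc=47.3,-7.79-R
    for nm,f in(("in",pf),("out",qf)): print("w1",l,nm,f,"centre->edge",(yc-np.polyval(f,xc))*np.cos(np.arctan(f[0])))
    g=cv2.imread("pics/w9.png").mean(2)
    P=np.array([y("w9",u,cr(g[164:176,u],l,164),67) for u in [236,238,284,287,290,294]]);Q=np.array([y("w9",u,cd(g[180:198,u],l,180),67) for u in range(252,266,3)])
    pf=np.polyfit(P[:,0],P[:,1],1);qf=np.polyfit(Q[:,0],Q[:,1],1)
    yc=1.36-2.98-R
    for nm,f in(("in",pf),("out",qf)): print("w9",l,nm,f,"centre->edge",(yc-np.polyval(f,49.6))*np.cos(np.arctan(f[0])))
```

```text
w1 150 in [ -0.15749406 -12.41287494] centre->edge 5.306929488667807
w1 150 out [ -0.15831399 -19.23145973] centre->edge 12.079274686066922
w9 150 in [ -0.02845669 -11.73898009] centre->edge 4.828477506918561
w9 150 out [ -0.0340103  -18.73698388] centre->edge 12.096900376532016
w1 165 in [ -0.15777818 -12.55903759] centre->edge 5.46434875840465
w1 165 out [ -0.15739608 -19.03455769] centre->edge 11.8435858813803
w9 165 in [ -0.03164202 -11.75690605] centre->edge 5.003845891961579
w9 165 out [ -0.02131582 -19.0289934 ] centre->edge 11.763586134121088
w1 185 in [ -0.15925143 -12.72930892] centre->edge 5.700074395048482
w1 185 out [ -0.15546035 -18.7941151 ] centre->edge 11.519025257476931
w9 185 in [ -0.03081439 -12.01130807] centre->edge 5.2172253165907625
w9 185 out [ -0.03179635 -18.20843819] centre->edge 11.459745772422197
```

Seam analysis: flange is at (or within ~0.1 mm of) the seat, but nose compression comes out at only ~0.3–0.7 mm, below 1 mm, so the next tooth is required. Return to the handle.

```bash
python3 -m creep '[{"jaw":-1,"xyz":[0,0,-40],"angular":[0,0,0]},{"jaw":-1,"xyz":[0,0,-75],"angular":[0,0,0]},{"jaw":-1,"xyz":[0,0,-75],"angular":[0,0,0.18]},{"jaw":-1,"xyz":[0,0,-75],"angular":[0,0,0.36]},{"jaw":-1,"xyz":[10,-30,-75],"angular":[0,0,0.54]},{"jaw":-1,"xyz":[30,-60,-75],"angular":[0,0,0.72]},{"jaw":-1,"xyz":[55,-90,-75],"angular":[0,0,0.9]},{"jaw":-1,"xyz":[80,-120,-75],"angular":[0,0,1.08]},{"jaw":-1,"xyz":[105,-150,-75],"angular":[0,0,1.26]},{"jaw":-1,"xyz":[130,-160,-75],"angular":[0,0,1.44]},{"jaw":-1,"xyz":[135,-165,-75],"angular":[0,0,1.62]},{"jaw":-1,"xyz":[135,-165,-75],"angular":[0,0,1.7]}]'
python3 -c "
from plan import *
to(120,50,.136,115);to(120,34,.136,66)"
```

```text
clock: 13.48
eef_pos: [577.2, 217.4, 122.5]
tool_rot: [-3.139, -0.0, -0.508]
force: [-0.1, -0.1, -0.6]
width: -0.2
gripper_force: 0.0
s120 off50 lam0.136 z115: shift [2.9 7.6 7.4] turn [-0.002 -0.     0.004]
s120 off34 lam0.136 z66: shift [ 2.8 23.7 56.4] turn [-0.002 -0.     0.004]
```

```bash
python3 -m creep '[{"jaw":-1,"xyz":[3,4,28],"angular":[0,0,0]},{"jaw":-1,"xyz":[3,4,56],"angular":[0,0,0]},{"jaw":-1,"xyz":[3,14,56],"angular":[0,0,0]},{"jaw":-1,"xyz":[3,22,56],"angular":[0,0,0]},{"jaw":-1,"xyz":[3,26,56],"angular":[0,0,0]},{"jaw":-1,"xyz":[3,28,56],"angular":[0,0,0]},{"jaw":-1,"xyz":[3,29,56],"angular":[0,0,0]},{"jaw":-1,"xyz":[3,29,56],"angular":[0,0,0]}]'; python3 st.py
```

```text
clock: 14.48
eef_pos: [567.3, 189.8, 66.2]
tool_rot: [-3.138, -0.002, -0.506]
force: [2.2, 4.2, 3.3]
width: -0.2
gripper_force: 2.3
lam 0.1179 s 118.6 yaw-lam 0.142 Fpush 4.7 F [2.2 4.2 3.3] z 66.2 t 14.475
```

```bash
for i in 1 2 3; do :; done
python3 -m creep '[{"jaw":-1,"xyz":[-0.2,1.2,0],"angular":[0,0,0]},{"jaw":-1,"xyz":[-0.4,2.4,0],"angular":[0,0,-0.01]},{"jaw":-1,"xyz":[-0.4,2.4,0],"angular":[0,0,-0.01]}]' >/dev/null; python3 st.py
python3 -m creep '[{"jaw":-1,"xyz":[-0.2,1,0],"angular":[0,0,-0.01]},{"jaw":-1,"xyz":[-0.2,1,0],"angular":[0,0,-0.01]}]' >/dev/null; python3 st.py
python3 -m creep '[{"jaw":-1,"xyz":[-0.2,1,0],"angular":[0,0,-0.01]},{"jaw":-1,"xyz":[-0.2,1,0],"angular":[0,0,-0.01]}]' >/dev/null; python3 st.py
```

```text
lam 0.1222 s 118.7 yaw-lam 0.152 Fpush 9.2 F [5.8 7.4 2.4] z 66.2 t 14.85
lam 0.1262 s 118.8 yaw-lam 0.163 Fpush 9.1 F [4.9 7.7 1.8] z 66.3 t 15.1
lam 0.1314 s 118.8 yaw-lam 0.173 Fpush 9.5 F [5.  8.1 1.9] z 66.3 t 15.35
```

```bash
python3 -m creep '[{"jaw":-1,"xyz":[-0.2,1,0],"angular":[0,0,0]},{"jaw":-1,"xyz":[-0.2,1,0],"angular":[0,0,0]}]' >/dev/null; python3 st.py
python3 -m creep '[{"jaw":-1,"xyz":[-0.2,1,0],"angular":[0,0,0]},{"jaw":-1,"xyz":[-0.2,1,0],"angular":[0,0,0]}]' >/dev/null; python3 st.py
python3 -m creep '[{"jaw":-1,"xyz":[-0.2,1,0],"angular":[0,0,0]},{"jaw":-1,"xyz":[-0.2,1,0],"angular":[0,0,0]}]' >/dev/null; python3 st.py
```

```text
lam 0.135 s 118.7 yaw-lam 0.173 Fpush 10.6 F [5.9 8.9 1.9] z 66.4 t 15.6
lam 0.1445 s 118.6 yaw-lam 0.173 Fpush 9.0 F [6.1 7.  0.5] z 66.4 t 15.85
lam 0.1648 s 118.4 yaw-lam 0.173 Fpush 8.9 F [5.  7.4 2.5] z 66.1 t 16.1
```

```bash
python3 -m creep '[{"jaw":-1,"xyz":[-0.2,0.8,0],"angular":[0,0,-0.01]},{"jaw":-1,"xyz":[-0.2,0.8,0],"angular":[0,0,-0.01]}]' >/dev/null; python3 st.py
python3 -m creep '[{"jaw":-1,"xyz":[-0.2,0.8,0],"angular":[0,0,0]},{"jaw":-1,"xyz":[-0.2,0.8,0],"angular":[0,0,0]}]' >/dev/null; python3 st.py; python3 look.py x1;python3 lev.py x1
```

```text
lam 0.1741 s 118.3 yaw-lam 0.182 Fpush 7.6 F [4.8 6.1 2.5] z 66.1 t 16.35
lam 0.1747 s 118.3 yaw-lam 0.183 Fpush 9.0 F [5.4 7.3 0.5] z 66.2 t 16.6
[562.97089575 184.52075676  66.21762708] [-3.13487464 -0.00407253 -0.46534788] 16.65
x1 lever from position 0.1895 from slope 0.1622 fixed [1.761 0.   ] 3278
```

```bash
python3 -m creep '[{"jaw":-1,"xyz":[-0.2,0.7,0],"angular":[0,0,0]},{"jaw":-1,"xyz":[-0.2,0.7,0],"angular":[0,0,0]}]' >/dev/null; python3 st.py
python3 -m creep '[{"jaw":-1,"xyz":[0,0.4,0],"angular":[0,0,0]},{"jaw":-1,"xyz":[0,0.4,0],"angular":[0,0,0]}]' >/dev/null; python3 st.py
```

```text
lam 0.1753 s 118.3 yaw-lam 0.183 Fpush 9.5 F [6.5 7.4 0.9] z 66.3 t 16.9
lam 0.1758 s 118.2 yaw-lam 0.183 Fpush 12.1 F [ 6.5 10.3  0.3] z 66.3 t 17.15
```

```bash
python3 -m creep '[{"jaw":-1,"xyz":[0,-1.5,0],"angular":[0,0,0]},{"jaw":-1,"xyz":[0,-3,0],"angular":[0,0,0]},{"jaw":-1,"xyz":[0,-5,0],"angular":[0,0,0]},{"jaw":-1,"xyz":[0,-8,0],"angular":[0,0,0]},{"jaw":-1,"xyz":[0,-14,0],"angular":[0,0,0]},{"jaw":-1,"xyz":[0,-20,0],"angular":[0,0,0]},{"jaw":-1,"xyz":[0,-20,0],"angular":[0,0,0]},{"jaw":-1,"xyz":[0,-20,0],"angular":[0,0,0]}]';python3 look.py x2;python3 lev.py x2
```

```text
clock: 18.15
eef_pos: [568.1, 198.0, 65.2]
tool_rot: [3.141, 0.0, -0.467]
force: [0.3, -0.8, -0.2]
width: -0.4
gripper_force: 0.0
[568.13972633 197.93110634  65.21146892] [ 3.14102273e+00  2.37240585e-04 -4.67411419e-01] 18.2
x2 lever from position 0.1814 from slope 0.1625 fixed [1.93e+00 1.00e-03] 3416
```

```bash
python3 -m creep '[{"jaw":-1,"xyz":[0,-5,-30],"angular":[0,0,0]},{"jaw":-1,"xyz":[0,-5,-55],"angular":[0,0,0]},{"jaw":-1,"xyz":[55,18,-55],"angular":[0,0,-0.05]},{"jaw":-1,"xyz":[104,40,-55],"angular":[0,0,-0.09]},{"jaw":-1,"xyz":[104,40,-52],"angular":[0,0,-0.09]},{"jaw":-1,"xyz":[104,40,-52],"angular":[0,0,-0.09]}]'
python3 look.py x3
python3 -c "
import cv2,numpy as np
f=lambda n:cv2.imread(f'pics/{n}.png')[60:200,170:360]
cv2.imwrite('pics/x3c.png',cv2.resize(np.hstack([f('w8'),f('x3')]),None,fx=2.1,fy=2.1,interpolation=2))"
```

```text
clock: 18.95
eef_pos: [642.4, 115.6, 116.8]
tool_rot: [3.141, 0.002, -0.378]
force: [-1.1, 1.5, 0.1]
width: 0.2
gripper_force: 0.0
[642.13459218 116.78881332 116.9212604 ] [-3.14135470e+00  1.93215143e-03 -3.76535533e-01] 19.0
```

View pics/x3c.png

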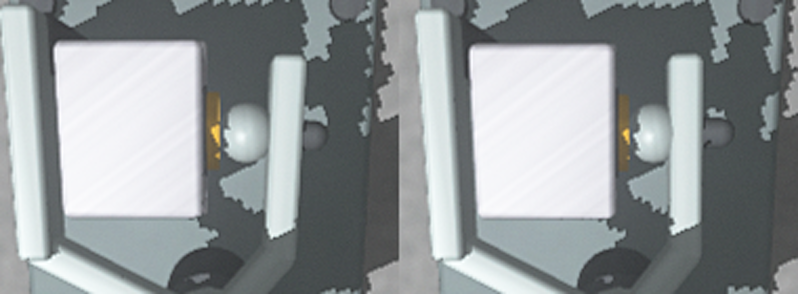

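x3 (right) against w8 (left): flange flat on the seat, ball now clearly pushed into the jaw (gap flange–jaw down from 46 to 37 crop px ≈ 2+ mm), tail out further; the clamp holds with the hand off. Now the thumb rest.

```bash
python3 -c "
from plan import *
to(151,9,.191,115);to(151,9,.191,92)"
```

```text
s151 off9 lam0.191 z115: shift [-133.1  -17.2    2.2] turn [-0.     0.002  0.08 ]
s151 off9 lam0.191 z92: shift [-133.1  -17.2   25.2] turn [-0.     0.002  0.08 ]
```

```bash
python3 -m creep '[{"jaw":-1,"xyz":[-55,-7,0],"angular":[0,0,0.03]},{"jaw":-1,"xyz":[-105,-14,0],"angular":[0,0,0.06]},{"jaw":-1,"xyz":[-133,-17,0],"angular":[0,0,0.08]},{"jaw":-1,"xyz":[-133,-17,0],"angular":[0,0,0.08]},{"jaw":-1,"xyz":[-133,-17,0],"angular":[0,0,0.08]}]'
python3 look.py x4 thumb_rest
python3 -c "
from plan import *
to(151,9,.191,92)"
```

```text
clock: 19.62
eef_pos: [526.5, 181.0, 117.7]
tool_rot: [-3.141, -0.001, -0.456]
force: [0.6, -0.2, 0.4]
width: -0.0
gripper_force: 0.0
[526.81523266 180.45915636 117.59932896] [-3.14091304e+00 -1.40180470e-03 -4.57112838e-01] 19.675
thumb_rest 0.65 [272. 139.] 5459 [578.2 155.4  68.3]
s151 off9 lam0.191 z92: shift [-2.7 -0.5 25.5] turn [-0.    -0.001 -0.001]
```

View pics/x4.png

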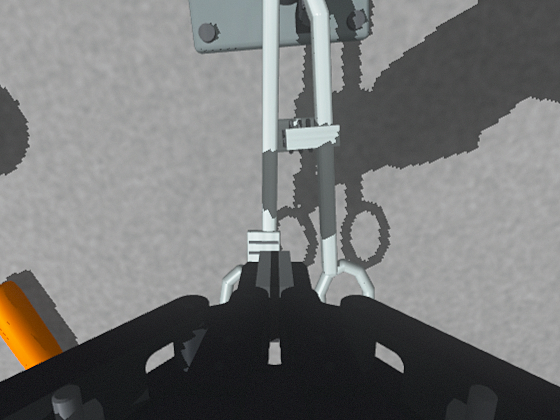

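The thumb rest's front edge shows at (264,231), left/right edges 247–282, fingers just above its rear part; checking its place.

Run:
```python
from plan import *
m=viewer.camera_model("wrist");m["T"]=np.load("x4.npz")["T"]
st=ctrl.read_state();a=st["tool_rot"][2];e=np.array([np.cos(a),np.sin(a)]);n=np.array([-e[1],e[0]])
for u,v in((247,231),(282,231)):
    q=w(0,u,v,z=69,m=m)[:2]-st["eef_pos"][:2];print("rel tcp: fwd",q@e,"right",-q@n)
```

```text
rel tcp: fwd 8.675221573249765 right -13.770724161197538
rel tcp: fwd 8.72222191815737 right 4.957791160683629
```

```bash
python3 -m creep '[{"jaw":-1,"xyz":[-3,-4,10],"angular":[0,0,0]},{"jaw":-1,"xyz":[-3,-4,22],"angular":[0,0,0]},{"jaw":-1,"xyz":[-3,-4,27],"angular":[0,0,0]},{"jaw":-1,"xyz":[-3,-4,29],"angular":[0,0,0]},{"jaw":-1,"xyz":[-3,-4,30],"angular":[0,0,0]},{"jaw":-1,"xyz":[-3,-4,31],"angular":[0,0,0]},{"jaw":-1,"xyz":[-3,-4,31],"angular":[0,0,0]}]'
```

```text
clock: 20.6
eef_pos: [524.0, 185.4, 86.8]
tool_rot: [3.141, 0.001, -0.457]
force: [-3.8, -0.5, 5.8]
width: -0.0
gripper_force: 3.0
```

```bash
python3 -m creep '[{"jaw":-1,"xyz":[0,0,1],"angular":[0,0,0]},{"jaw":-1,"xyz":[0,0,2],"angular":[0,0,0]},{"jaw":-1,"xyz":[0,0,3],"angular":[0,0,0]},{"jaw":-1,"xyz":[0,0,4],"angular":[0,0,0]},{"jaw":-1,"xyz":[0,0,4],"angular":[0,0,0]}]'
python3 -m creep '[{"jaw":-1,"xyz":[0,0,1],"angular":[0,0,0]},{"jaw":-1,"xyz":[0,0,1.5],"angular":[0,0,0]},{"jaw":-1,"xyz":[0,0,1.5],"angular":[0,0,0]}]'
```

```text
clock: 21.22
eef_pos: [526.3, 189.3, 84.1]
tool_rot: [-3.135, -0.001, -0.455]
force: [-2.2, 5.2, 10.5]
width: -0.0
gripper_force: 5.4
clock: 21.6
eef_pos: [526.0, 189.7, 82.9]
tool_rot: [-3.135, -0.001, -0.455]
force: [-2.6, 6.2, 13.3]
width: -0.3
gripper_force: 6.5
```

```bash
python3 -m creep '[{"jaw":-1,"xyz":[0.2,-2,1],"angular":[0,0,0.02]},{"jaw":-1,"xyz":[0.5,-6,1],"angular":[0,0,0.04]},{"jaw":-1,"xyz":[1,-10,1],"angular":[0,0,0.07]},{"jaw":-1,"xyz":[1.5,-14,1],"angular":[0,0,0.1]},{"jaw":-1,"xyz":[2.4,-18,1],"angular":[0,0,0.12]},{"jaw":-1,"xyz":[2.4,-18,1],"angular":[0,0,0.12]}]'
python3 look.py x5; python3 lev.py x5
```

```text
clock: 22.35
eef_pos: [536.1, 204.7, 82.1]
tool_rot: [-3.135, 0.0, -0.575]
force: [-4.1, 5.8, 14.5]
width: -0.5
gripper_force: 7.2
[535.95234072 204.57556089  82.07413429] [-3.13515189e+00  1.49262903e-04 -5.74785057e-01] 22.4
x5 lever from position 0.0394 from slope 0.0263 fixed [1.771 0.003] 1479
```

```bash
python3 -m creep '[{"jaw":-1,"xyz":[0.3,-3,0],"angular":[0,0,0.02]},{"jaw":-1,"xyz":[0.7,-6,0],"angular":[0,0,0.04]},{"jaw":-1,"xyz":[1,-9,0],"angular":[0,0,0.05]},{"jaw":-1,"xyz":[1,-9,0],"angular":[0,0,0.05]}]'
python3 look.py x6; python3 lev.py x6
```

```text
clock: 22.9
eef_pos: [538.3, 208.0, 81.1]
tool_rot: [3.139, 0.004, -0.626]
force: [-7.7, -0.5, 16.0]
width: -0.1
gripper_force: 8.1
[538.31247301 208.00501368  81.13729968] [ 3.13950443  0.00387524 -0.62639665] 22.95
x6 lever from position 0.0206 from slope 0.0059 fixed [1.821 0.003] 1101
```

Handle is at the open stop. Lift off slowly and check.

```bash
python3 -m creep '[{"jaw":-1,"xyz":[0,2,-2],"angular":[0,0,0]},{"jaw":-1,"xyz":[0,2,-4],"angular":[0,0,0]},{"jaw":-1,"xyz":[0,2,-6],"angular":[0,0,0]},{"jaw":-1,"xyz":[0,2,-9],"angular":[0,0,0]},{"jaw":-1,"xyz":[0,2,-14],"angular":[0,0,0]},{"jaw":-1,"xyz":[0,2,-40],"angular":[0,0,0]},{"jaw":-1,"xyz":[20,45,-80],"angular":[0,0,-0.1]},{"jaw":-1,"xyz":[36,80,-130],"angular":[0,0,-0.25]},{"jaw":-1,"xyz":[36,100,-165],"angular":[0,0,-0.25]},{"jaw":-1,"xyz":[36,120,-170],"angular":[0,0,-0.25]},{"jaw":-1,"xyz":[36,120,-170],"angular":[0,0,-0.25]}]'
python3 look.py x7 hex_nut; python3 lev.py x7
```

```text
clock: 24.32
eef_pos: [498.5, 88.0, 249.7]
tool_rot: [3.141, 0.001, -0.379]
force: [-0.1, 0.0, -0.1]
width: 0.1
gripper_force: 0.0
[498.87995353  89.24795564 249.10926989] [ 3.14121775e+00  1.03146184e-03 -3.77664701e-01] 24.375
hex_nut 0.57 [91. 26.] 982 [706.8 193.3  11.3]
x7 lever from position 0.0086 from slope -0.0034 fixed [0.606 0.002] 603
```

View pics/x7.png

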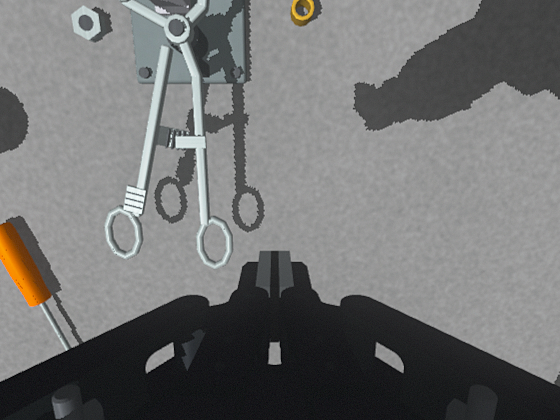

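x7: the handle is fully open (lever ≈ 0, same as the start), the nut at (89,24) and spare bush at (303,10) are where they were, and the robot is clear. Handing in.

```bash
python3 -c "
from cell import ctrl
print(ctrl.finish_job())"
```

```text
the job is handed in; nothing more can be done
None
```

I pressed the bush home and locked the clamp at the third tooth (0.191), where it held with my hand off, then freed it at the thumb rest; the handle swung fully open. I last saw the bush home while it was still locked: the jaws were out of the final picture. The force on the handle stayed within about 18 N, and the nut and spare bush had not moved. I handed the job in at about 24 s.

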